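# Set and lock the width stop of a cutting jig

## Robot

A 6-joint arm with a two-finger parallel gripper is mounted at the origin on the work surface. World frame = base frame: x ahead of the robot, y to its left, z up, the work surface at z = 0. Lengths are in m, angles in rad, forces in N, time in s.
With the tool pointing down it reaches from about 0.2 to 0.875 m from the base axis. Payload 3.4 kg.
Tool frame: the origin (TCP) lies on the centre line of the jaws, within the pads' length; the fingertips stand 11 mm ahead of it and the grasp point (between the pads) lies 8 mm behind it; x points along the fingers, y is the direction in which the jaws open and shut, and the axes are right-handed (so a half turn about x gives the same grasp; the last joint's range is limited). The gripper opens to 94 mm and grips with 3 to 60 N. Pads are 16 mm wide; open, the fingers measure 119 mm over their backs; the gripper's body (75 mm by 177 mm) begins 78 mm behind the grasp point.
Start: joints at [-1.381, 0.276, 1.505, -0, 1.361, -0.121], TCP at [0.176, -0.547, 0.216] pointing down, gripper open.
Joint ranges: [-2.89, 2.89], [-0.75, 2.08], [0.22, 2.7], [-1.18, 4.32], [0.11, 2.71], [-2.7, 2.7]. Speed limits (rad/s): [2.57, 2.57, 3.14, 3.14, 3.14, 3.14].

## Interface

Orientations are given as a unit quaternion [w, x, y, z].
In Python, from station import * gives the robot as it stands.
- The arm moves only by the tool arm_command, never from a script. Its argument "series" is a list of rows, each an object with "fingers": the closure, from 0 (fully open) to 1 (shut); "dp": the shift along the world's x, y, z in cm, a list of three; "dr": the turn, a rotation vector about the world's x, y, z in degrees, a list of three. In form: [{"fingers": fingers, "dp": [dx, dy, dz], "dr": [rx, ry, rz]}, ...]. A call has 1 to 10 rows; each row is the pose to reach, as a shift and turn from the pose commanded when the call began; what a row does not reach only later rows make up. A row lasts 1/12 s, in which the tool goes at most 41.7 mm and 7.16 degrees, less where a joint would pass 70% of its speed; a pose out of reach is approached as far as the arm can. A call with a gripper value outside its range is refused whole. The fingers move at their own pace and stop on an object; "newtons" is the grip in N (left out, the last holds). Time passes only in rows, so rows that repeat a pose let the fingers close. It gives the time, the measured TCP pose, the force and the opening at its end, in the units of the state.
- observe(): the state, without advancing time (a new reading comes with each control period).
- get_image(name): name is "scene" or "top"; returns a dict with "img" (480x640x3 uint8, red, green, blue), "range_z" (480x640 float32, m along the optical axis (not along the pixel's ray), 0 where there is no reading), "fx", "fy", "cx", "cy" (pixels), "cam_to_world" (4x4, takes a point from camera to world coordinates). Camera axes: x right, y up, looking along -z (the intrinsics and any distortion apply to the point x, -y, -z); pixel columns grow to the right and rows downward; lengths in m; the calibration is good to about 2 mm. A picture is of the moment at which its call begins.
- sign_off(): hands the job in, once; it reports no verdict.
The state is a dict: "t": time; "q": joint angles; "dq": joint speeds; "effort": joint torques, N m; "tool_pos": TCP position; "ee_rot": TCP orientation; "contact_force": force on the tool from outside, world axes, zero at the start; "moment": the same for the moment, N m; "finger_gap": opening from 0.0 (shut) to 1.0 (fully open).
Only numpy, scipy, OpenCV 4.12 (cv2) and the standard library are available. Lean on these libraries where they do the work, as an engineer would, in place of code of your own. Each camera call takes 0.05 s, during which the arm holds its last target. There are 200 camera calls.

## Task

With a fingertip on top of the knurled wheel, roll it towards the fence, stroke by stroke, until the gap has closed so far that the jaw's white pointer lies in line with the red gauge mark; then push the red lock lever all the way over, away from the robot. Move the jaw only by the wheel, never touch it, and pick nothing up: the wood offcut in the jig and all the tools and tins around it stay where they are.

Things in the scene. Friction and masses are not known exactly. Their poses are not given: they have to be found in the camera images.
- jig: the width-stop jig, screwed to the bench: dark steel base plate 130 (x) x 420 (y) x 12 mm, with a yellow wheel housing at its -y end and a yellow fence at its +y end (fence x -65 to +45, y 130 to 155, up to 64 mm high). Origin at the centre of the plate's underside, x across the jig (away from the robot at yaw 0), y along it, z up; its yaw varies by about 15 degrees either way
- wheel: the knurled adjuster wheel: steel, 94 mm across its 28 ribs, 34 mm wide, origin at its centre on the axle, at jig (0, -115, 60) mm; the axle lies along the jig's x. It can turn about 1.6 turns in all (at most 0.8 of a turn is needed); about 1 to 2 N along the rim moves it, and it stays where it is left. It drives the jaw by a rack, 10 mm per radian of the wheel (47 mm of rim)
- wheel_top (a point): fixed point at the top of the wheel's ribs, 107 mm above the bench, above the axle. Just the topmost 14 mm of the wheel show between two fixed yellow cheeks (outer faces 32 mm either side in x, 116 mm long in y, tops at 93 mm). Rolling the top towards the jig's +y (to the fence) closes the gap, back opens it; it takes several strokes, lifting off between them
- jaw: the black sliding jaw, 85 x 45 mm, top 56 mm above the bench, that slides along the jig's y towards the fence; it has a white line along its front upper edge. It moves only with the wheel and must not be touched. Origin on the jaw's front face (the one towards the fence), at the middle of the jig's width
- pointer (a point): centre of the tip of the jaw's white pointer, a bar 6 mm wide in y which reaches over the black scale on the jig's +x side, 28 mm above the bench; moves with the jaw
- mark: the red gauge mark on the black scale: a red line 6 mm wide in y with a red clip 14 mm wide at its outer end, about 18 mm above the bench; origin at the centre of the line's width, axes parallel to the jig's. The pointer is on the mark when both have the same y in the jig's frame; at the start the pointer stands 20 to 48 mm short of it on the -y side
- lock (a joint): angle of the red lock lever in rad: 0 unlocked (leaning 0.5 rad towards the jig's -x, the robot side), 1.0 fully over towards the jig's +x (locked). It swings about an axis along the jig's y, at the jig's +y end beyond the fence, and stays where it is left
- lock_tip (a point): centre of the red ball (26 mm across) at the end of the lock lever, 60 mm from the pivot, which lies at jig (0, 181, 34) mm on a grey block 70 (x) x 50 (y) x 25 mm; about 1 to 2 N on the ball moves it
- offcut: loose pine offcut 70 x 26 x 30 mm lying across the jig in the gap, against neither jaw nor fence; origin at the centre of its underside. To be left alone
- screwdriver: loose screwdriver with yellow handle lying beyond the jig. To be left alone
- glue: loose upright bottle, 60 mm across and 130 mm tall, beyond the jig; origin under its centre. To be left alone
- can: loose upright can, 66 mm across and 120 mm tall, beyond the jig; origin under its centre. To be left alone
- battery: loose tool battery, 75 x 115 mm, 63 mm tall, right of the jig; origin under its centre. To be left alone
- screws: loose jar of screws, 70 mm across and 80 mm tall, left of the jig; origin under its centre. To be left alone
- hammer: loose hammer lying left of the jig. To be left alone

How it is judged:
By the outcome, as a careful person would: the job done as asked, in the order asked, and still so for the second after the job is handed in, with the robot touching nothing.
It also fails if it takes over 72 s, if anything falls off the work surface, if the arm or the gripper's body presses on something with over 40 N, if the wrist force passes 120 N, or if a joint passes its speed limit or range.

## Working session

There is one attempt and no reset: what is moved stays moved. The work goes in short steps, Python scripts to look and compute and a tool call to move; the robot and the scene stay as the last step left them, time stands still between calls to the robot, and variables do not carry over. Pictures are saved under pics/ and viewed, about 8 in all and at most 12, crops included, and the job is handed in when it is done.

Besides the shell and the picture viewer there is one more tool, called as name(argument=value, ...), one argument or row to a line, values as JSON. arm_command: Moves the arm, as the interface text tells. Its arguments: {"type":"object","properties":{"series":{"type":"array","items":{"type":"object","properties":{"fingers":{"type":"number"},"dp":{"type":"array","items":{"type":"number"}},"dr":{"type":"array","items":{"type":"number"}}}}},"newtons":{"type":"number"}},"required":["series"]}

```bash
mkdir -p pics; cat > h.py <<'E'
from station import *
import numpy as np, cv2
def snap(n,f=None):
    d=get_image(n)
    if f: cv2.imwrite('pics/'+f,cv2.cvtColor(d['img'],cv2.COLOR_RGB2BGR))
    return d
def plane(d,u,v,z):
    M=d['cam_to_world']; r=M[:3,:3]@np.array([(u-d['cx'])/d['fx'],-(v-d['cy'])/d['fy'],-1]); o=M[:3,3]
    return o+r*(z-o[2])/r[2]
def cloud(d):
    v,u=np.mgrid[:480,:640]; Z=d['range_z']
    P=np.stack([(u-d['cx'])/d['fx']*Z,-(v-d['cy'])/d['fy']*Z,-Z],-1)
    W=P@d['cam_to_world'][:3,:3].T+d['cam_to_world'][:3,3]; W[Z==0]=np.nan
    return W
E
python3 - <<'E'
from h import *
s=observe(); print(s)
for n in('scene','top'):
    d=snap(n,n+'0.png'); print(n,{k:v for k,v in d.items() if k not in('img','range_z')})
E
```

```text
{'t': 0.0, 'q': array([-1.38096844e+00,  2.76619416e-01,  1.50611585e+00, -1.93420083e-05,
        1.36069340e+00, -1.21020935e-01]), 'dq': array([ 1.26950701e-03, -1.47323836e-03, -9.40193462e-04,  1.13486203e-03,
       -9.70175542e-05,  9.39226486e-04]), 'effort': array([ 1.61361928e-03, -4.04579830e+01, -2.37227851e+01,  7.03154854e-02,
        3.46029305e-02, -1.50193910e-04]), 'tool_pos': array([ 0.17574674, -0.54691291,  0.21559769]), 'ee_rot': array([-0.10881257, -0.69855373, -0.1101096 ,  0.69861175]), 'contact_force': array([0.40339498, 0.70542417, 0.54231345]), 'moment': array([ 0.03390031, -0.01250272,  0.01517956]), 'finger_gap': 1.0017074749290034}
scene {'fx': 535.7238667595165, 'fy': 535.7238667595165, 'cx': 314.5742549062836, 'cy': 241.37132525154743, 'cam_to_world': array([[-0.58163876, -0.6572337 ,  0.47931224,  1.19227677],
       [ 0.8133963 , -0.47650405,  0.33366203,  0.43899815],
       [ 0.00910029,  0.58394157,  0.81174468,  1.0871931 ],
       [ 0.        ,  0.        ,  0.        ,  1.        ]])}
top {'fx': 563.4191343454164, 'fy': 563.4191343454164, 'cx': 316.17450525640055, 'cy': 244.6768309639626, 'cam_to_world': array([[-3.05135880e-02,  9.73242910e-01, -2.27743624e-01,
         2.99868211e-01],
       [-9.99534345e-01, -2.97371178e-02,  6.84076275e-03,
         9.68589306e-03],
       [-1.14715146e-04,  2.27846311e-01,  9.73697102e-01,
         1.46331167e+00],
       [ 0.00000000e+00,  0.00000000e+00,  0.00000000e+00,
         1.00000000e+00]])}
```

View pics/scene0.png

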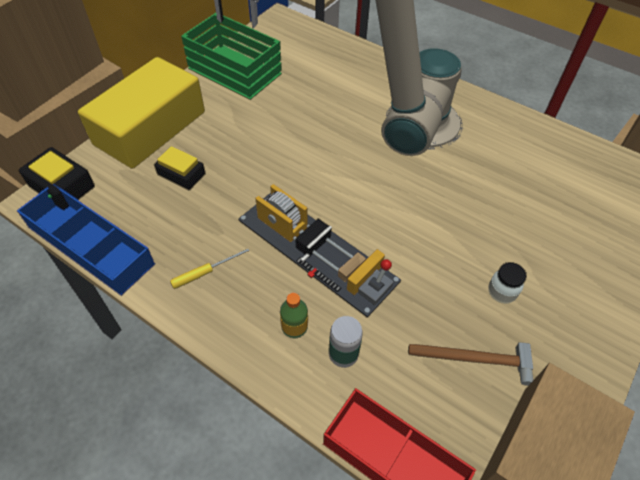

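View pics/top0.png

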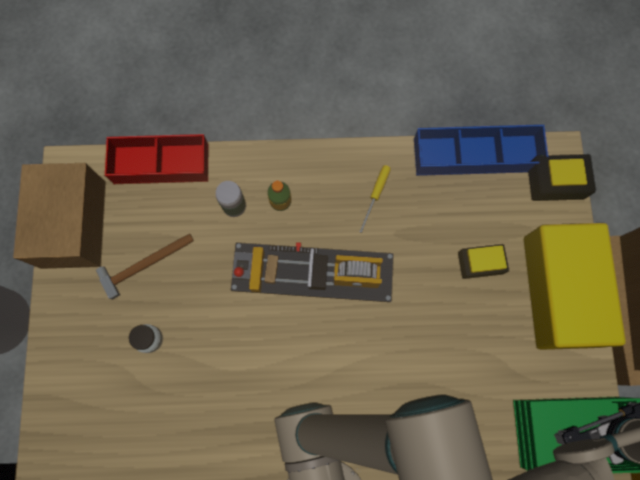

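The scene view shows the jig at about (320,250), with the red ball at (386,264), the mark clip near (311,272) and the white pointer near (304,260). In the top view the plate corners are near (237,243), (393,250), (392,300) and (232,291).

```bash
cat >> h.py <<'E'
def mid(P): return P.mean(0)
def rayof(d,u,v):
    M=d['cam_to_world']; r=M[:3,:3]@np.array([(u-d['cx'])/d['fx'],-(v-d['cy'])/d['fy'],-1]); return M[:3,3],r/np.linalg.norm(r)
E
python3 - <<'E'
from h import *
d=snap('top'); W=cloud(d); hsv=cv2.cvtColor(d['img'],cv2.COLOR_RGB2HSV)
box=np.zeros((480,640),bool); box[225:315,215:410]=1
wood=(hsv[...,1]>60)&(hsv[...,0]>10)&(hsv[...,0]<25)
m=(box&(hsv[...,2]<95)).astype(np.uint8)
m=cv2.morphologyEx(m,cv2.MORPH_CLOSE,np.ones((9,9)))
c=max(cv2.findContours(m,0,2)[0],key=cv2.contourArea)
pts=np.array([plane(d,u,v,.012)[:2] for u,v in c[:,0]],np.float32)
print('rect',cv2.minAreaRect(pts*1000))
R=box&((hsv[...,0]<8)|(hsv[...,0]>172))&(hsv[...,1]>150)&(hsv[...,2]>100)
n,l,st,ce=cv2.connectedComponentsWithStats(R.astype(np.uint8))
for i in range(1,n):
    if st[i,4]>5: print('top red',st[i],ce[i],plane(d,*ce[i],.018),plane(d,*ce[i],.086))
for z0,z1,nm in((.085,.097,'cheek'),(.1,.112,'wheel'),(.059,.068,'fence')):
    k=box&(W[...,2]>z0)&(W[...,2]<z1); p=W[k]
    print(nm,k.sum(),p.mean(0).round(4),cv2.minAreaRect((p[:,:2]*1000).astype(np.float32)))
e=snap('scene'); 
a=cv2.resize(d['img'][225:315,220:400],None,fx=4,fy=4,interpolation=2)[:, :720]
b=cv2.resize(e['img'][180:320,230:410],None,fx=4,fy=4,interpolation=2)
cv2.imwrite('pics/a.png',cv2.cvtColor(b,4)); 
hs=cv2.cvtColor(e['img'],cv2.COLOR_RGB2HSV)
R=((hs[...,0]<8)|(hs[...,0]>172))&(hs[...,1]>150)&(hs[...,2]>100)
R[:180]=0;R[320:]=0;R[:,:230]=0;R[:,410:]=0
n,l,st,ce=cv2.connectedComponentsWithStats(R.astype(np.uint8))
for i in range(1,n):
    if st[i,4]>3: print('scene red',st[i],ce[i],plane(e,*ce[i],.018),plane(e,*ce[i],.086))
E
```

```text
rect ((567.214111328125, 12.416107177734375), (417.9610595703125, 129.708984375), 84.1914291381836)
top red [296 243   5   8  27] [297.88888889 245.77777778] [0.63641497 0.04775266 0.018     ] [0.62058089 0.04596167 0.086     ]
top red [234 267   9   9  59] [238.13559322 271.42372881] [0.57258839 0.20496265 0.018     ] [0.55975727 0.19577514 0.086     ]
cheek 646 [ 0.556  -0.0792  0.0919] ((566.4046020507812, 21.409652709960938), (365.2507019042969, 67.56500244140625), 85.4563217163086)
wheel 230 [ 0.5565 -0.0857  0.1039] ((547.0950317382812, 36.55973815917969), (44.7829704284668, 328.5029296875), 3.2987868785858154)
fence 473 [0.5658 0.1054 0.0629] ((571.8341674804688, 17.124038696289062), (354.1539001464844, 108.99632263183594), 89.99270629882812)
scene red [381 260  10   9  75] [385.64 263.88] [0.5151521  0.17557493 0.018     ] [0.55821679 0.19232847 0.086     ]
scene red [308 268   8   9  40] [311.525 272.55 ] [0.63889434 0.04640474 0.018     ] [0.67408911 0.07137343 0.086     ]
```

View pics/a.png

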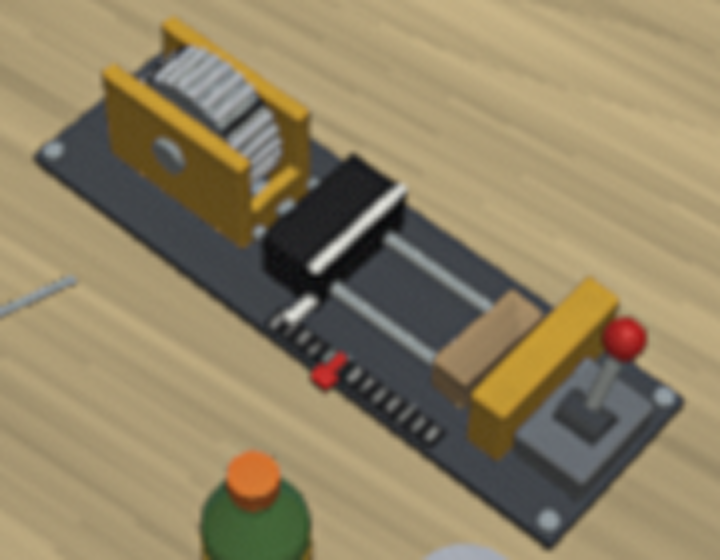

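The jig's yaw is about -6°. The scene crop shows the pointer tip near crop (290,315) and the mark near (330,370). I'll measure the gap and the tool axes.

```bash
cat >> h.py <<'E'
C=np.array([.5685,.0115]); TH=np.radians(-5.8)
ex=np.array([np.cos(TH),np.sin(TH)]); ey=np.array([-np.sin(TH),np.cos(TH)])
def jig(p): q=np.asarray(p)[:2]-C; return np.array([q@ex,q@ey])*1000
def world(x,y): return C+(x*ex+y*ey)/1000
def gap(f=None):
    out={}
    for n in('scene','top'):
        d=snap(n); hsv=cv2.cvtColor(d['img'],cv2.COLOR_RGB2HSV).astype(int)
        v,u=np.mgrid[:480,:640]
        def J(z):
            M=d['cam_to_world']; r=np.stack([(u-d['cx'])/d['fx'],-(v-d['cy'])/d['fy'],-np.ones_like(u)],-1)@M[:3,:3].T
            p=M[:3,3]+r*((z-M[2,3])/r[...,2:]); q=p[...,:2]-C; return q@ex*1000,q@ey*1000
        x,y=J(.018); R=((hsv[...,0]<8)|(hsv[...,0]>172))&(hsv[...,1]>140)&(hsv[...,2]>90)&(x>45)&(x<85)&(abs(y-40)<30)
        x2,y2=J(.028); w=hsv[...,2]*((hsv[...,1]<50)&(hsv[...,2]>150)&(x2>48)&(x2<66)&(y2>-30)&(y2<70))
        # pointer: largest bright blob
        nn,l,st,ce=cv2.connectedComponentsWithStats((w>0).astype(np.uint8))
        k=None
        if nn>1:
            i=1+np.argmax(st[1:,4]); k=l==i
        out[n]=(('mark',x[R].mean().round(1),y[R].mean().round(1),R.sum()) if R.any() else None, ('ptr',x2[k].mean().round(1),y2[k].mean().round(1),k.sum()) if k is not None else None)
        if f: cv2.imwrite('pics/%s_%s'%(n,f),cv2.cvtColor(d['img'],4))
    print(out)
E
python3 - <<'E'
from h import *
from scipy.spatial.transform import Rotation as Ro
gap()
s=observe();q=s['ee_rot'];A=Ro.from_quat(q[[1,2,3,0]]).as_matrix();print(A.round(3))
print(world(0,-115),world(0,-135),ex,ey,world(-70,181),world(-28.8,181))
E
```

```text
{'scene': (('mark', np.float64(66.1), np.float64(41.9), np.int64(44)), ('ptr', np.float64(53.2), np.float64(3.9), np.int64(12))), 'top': (('mark', np.float64(63.4), np.float64(43.2), np.int64(33)), None)}
[[-0.     0.306 -0.952]
 [ 0.001 -0.952 -0.306]
 [-1.    -0.001 -0.   ]]
[ 0.55687853 -0.10291128] [ 0.5548574 -0.1228089] [ 0.99488071 -0.1010563 ] [0.1010563  0.99488071] [0.51714954 0.19864735] [0.55813863 0.19448383]
```

The gap is about 38 mm (mark y≈42, pointer y≈4). Now I'll shut the gripper and move above the wheel.

arm_command(
  series=[
    {"fingers": 1,"dp": [37.9,42.4,0],"dr": [0,0,-23.6]},
    {"fingers": 1,"dp": [37.9,42.4,0],"dr": [0,0,-23.6]},
    {"fingers": 1,"dp": [37.9,42.4,0],"dr": [0,0,-23.6]},
    {"fingers": 1,"dp": [37.9,42.4,0],"dr": [0,0,-23.6]},
    {"fingers": 1,"dp": [37.9,42.4,0],"dr": [0,0,-23.6]},
    {"fingers": 1,"dp": [37.9,42.4,0],"dr": [0,0,-23.6]},
    {"fingers": 1,"dp": [37.9,42.4,0],"dr": [0,0,-23.6]},
    {"fingers": 1,"dp": [37.9,42.4,0],"dr": [0,0,-23.6]},
    {"fingers": 1,"dp": [37.9,42.4,0],"dr": [0,0,-23.6]},
    {"fingers": 1,"dp": [37.9,42.4,0],"dr": [0,0,-23.6]},
  ],
  newtons=20,
)

```text
t: 1.13
tool_pos: [0.4517, -0.2384, 0.2167]
ee_rot: [-0.036, 0.706, -0.036, -0.706]
contact_force: [0.5, -0.4, -0.3]
finger_gap: 0.327
```

arm_command(
  series=[
    {"fingers": 1,"dp": [10.3,11.5,0]},
    {"fingers": 1,"dp": [10.3,11.5,0]},
    {"fingers": 1,"dp": [10.3,11.5,0]},
    {"fingers": 1,"dp": [10.3,11.5,0]},
    {"fingers": 1,"dp": [10.3,11.5,-3]},
    {"fingers": 1,"dp": [10.3,11.5,-6.5]},
    {"fingers": 1,"dp": [10.3,11.5,-6.5]},
    {"fingers": 1,"dp": [10.3,11.5,-6.5]},
    {"fingers": 1,"dp": [10.3,11.5,-6.5]},
  ],
)

```text
$.series[0]: bad value
```

```bash
python3 - <<'E'
from h import *
s=observe(); print(s['tool_pos'],jig(s['tool_pos']),s['finger_gap'],s['contact_force'])
d=snap('scene'); cv2.imwrite('pics/b.png',cv2.cvtColor(cv2.resize(d['img'][130:330,200:440],None,fx=3,fy=3,interpolation=2),4))
e=snap('top')
E
```

```text
[ 0.4516627  -0.23839298  0.2167437 ] [ -90.9859207  -260.42084806] 0.32713112065346683 [ 0.54771786 -0.36121493 -0.2604386 ]
```

View pics/b.png

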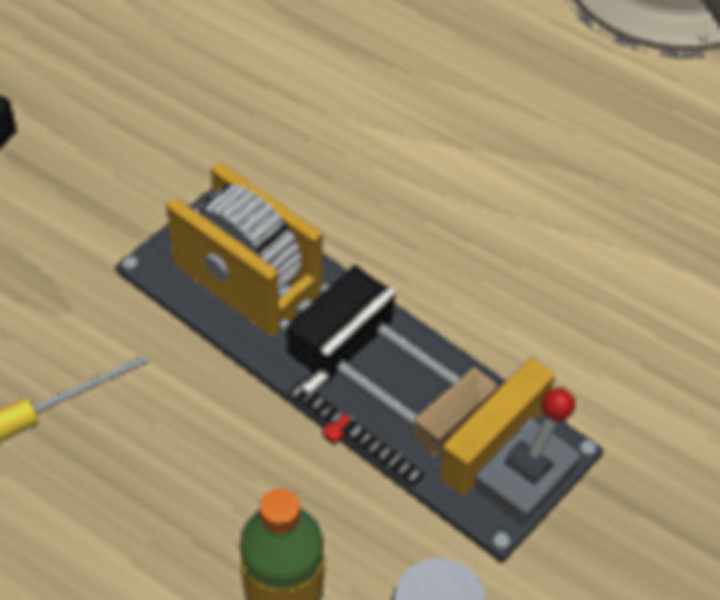

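The move was refused because "dr" is required, so the crop just shows the unchanged jig: pointer at crop (312,383), mark (338,428). I'll repeat the move with dr.

arm_command(
  series=[
    {"fingers": 1,"dp": [10.3,11.5,0],"dr": [0,0,0]},
    {"fingers": 1,"dp": [10.3,11.5,0],"dr": [0,0,0]},
    {"fingers": 1,"dp": [10.3,11.5,0],"dr": [0,0,0]},
    {"fingers": 1,"dp": [10.3,11.5,0],"dr": [0,0,0]},
    {"fingers": 1,"dp": [10.3,11.5,-3],"dr": [0,0,0]},
    {"fingers": 1,"dp": [10.3,11.5,-6.5],"dr": [0,0,0]},
    {"fingers": 1,"dp": [10.3,11.5,-6.5],"dr": [0,0,0]},
    {"fingers": 1,"dp": [10.3,11.5,-6.5],"dr": [0,0,0]},
    {"fingers": 1,"dp": [10.3,11.5,-6.5],"dr": [0,0,0]},
  ],
)

```text
t: 1.98
tool_pos: [0.5542, -0.1262, 0.1528]
ee_rot: [-0.036, 0.707, -0.036, -0.706]
contact_force: [0.6, -0.7, 0.0]
finger_gap: 0.004
```

```bash
python3 - <<'E'
from h import *
s=observe(); print(s['t'],s['tool_pos'],jig(s['tool_pos']),s['finger_gap'],s['contact_force'],s['ee_rot'])
d=snap('scene'); cv2.imwrite('pics/c.png',cv2.cvtColor(cv2.resize(d['img'][130:330,200:440],None,fx=3,fy=3,interpolation=2),4))
E
```

```text
1.9833 [ 0.55420728 -0.12618761  0.15280284] [  -0.30534794 -138.42711301] 0.003965254436346883 [ 0.5735576  -0.68665325  0.03172329] [-0.03579085  0.7067369  -0.03632496 -0.70563622]
```

View pics/c.png

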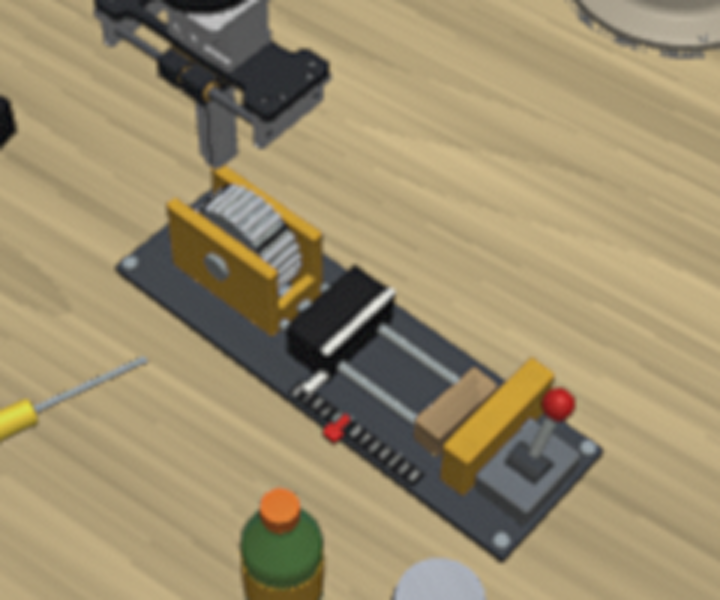

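The fingertip stands just behind and above the wheel, at crop (215,160), and the slot is clear. I'll lower it onto the wheel.

arm_command(
  series=[
    {"fingers": 1,"dp": [0,0,-2],"dr": [0,0,0]},
    {"fingers": 1,"dp": [0,0,-3.3],"dr": [0,0,0]},
    {"fingers": 1,"dp": [0,0,-3.5],"dr": [0,0,0]},
    {"fingers": 1,"dp": [0,0,-3.6],"dr": [0,0,0]},
    {"fingers": 1,"dp": [0,0,-3.6],"dr": [0,0,0]},
  ],
)

```text
t: 2.45
tool_pos: [0.5546, -0.1258, 0.117]
ee_rot: [-0.036, 0.707, -0.036, -0.705]
contact_force: [0.5, 0.2, -0.9]
finger_gap: 0.007
```

arm_command(
  series=[
    {"fingers": 1,"dp": [0,0,-0.1],"dr": [0,0,0]},
    {"fingers": 1,"dp": [0.05,0.5,-0.1],"dr": [0,0,0]},
    {"fingers": 1,"dp": [0.1,1.0,-0.1],"dr": [0,0,0]},
    {"fingers": 1,"dp": [0.15,1.5,-0.1],"dr": [0,0,0]},
    {"fingers": 1,"dp": [0.2,2.0,-0.1],"dr": [0,0,0]},
  ],
)

```text
t: 2.87
tool_pos: [0.5564, -0.1069, 0.1179]
ee_rot: [-0.034, 0.707, -0.037, -0.705]
contact_force: [-4.3, -2.2, 14.8]
finger_gap: 0.005
```

```bash
python3 - <<'E'
from h import *
gap(); s=observe(); print(s['tool_pos'],jig(s['tool_pos']))
E
```

```text
{'scene': (('mark', np.float64(66.0), np.float64(41.8), np.int64(45)), ('ptr', np.float64(53.2), np.float64(6.6), np.int64(11))), 'top': (('mark', np.float64(63.4), np.float64(43.2), np.int64(33)), None)}
[ 0.55654926 -0.10538069  0.11791508] [-7.80329501e-02 -1.17490038e+02]
```

The wheel turns and the jaw follows at about 15 N of press. I'll finish this stroke, lift and go back.

arm_command(
  series=[
    {"fingers": 1,"dp": [0.08,0.8,0],"dr": [0,0,0]},
    {"fingers": 1,"dp": [0.16,1.6,0],"dr": [0,0,0]},
    {"fingers": 1,"dp": [0.24,2.4,-0.1],"dr": [0,0,0]},
    {"fingers": 1,"dp": [0.26,2.6,-0.1],"dr": [0,0,0]},
    {"fingers": 1,"dp": [0.26,2.6,1],"dr": [0,0,0]},
    {"fingers": 1,"dp": [0,0,1.5],"dr": [0,0,0]},
    {"fingers": 1,"dp": [-0.2,-2.1,1],"dr": [0,0,0]},
    {"fingers": 1,"dp": [-0.2,-2.1,0.1],"dr": [0,0,0]},
    {"fingers": 1,"dp": [-0.2,-2.1,-0.05],"dr": [0,0,0]},
  ],
)

```text
t: 3.72
tool_pos: [0.5525, -0.1259, 0.1122]
ee_rot: [0.037, -0.705, 0.036, 0.707]
contact_force: [-0.4, 0.5, -0.7]
finger_gap: 0.005
```

```bash
python3 - <<'E'
from h import *
gap(); s=observe(); print(s['tool_pos'],jig(s['tool_pos']),s['contact_force'])
E
```

```text
{'scene': (('mark', np.float64(66.0), np.float64(41.8), np.int64(45)), ('ptr', np.float64(53.3), np.float64(10.7), np.int64(12))), 'top': (('mark', np.float64(63.4), np.float64(43.2), np.int64(33)), ('ptr', np.float64(51.0), np.float64(12.5), np.int64(2)))}
[ 0.552676   -0.12500359  0.11271242] [  -1.94844489 -137.40389919] [-0.48690978 -0.35703359 -0.02215243]
```

arm_command(
  series=[
    {"fingers": 1,"dp": [0,0,0],"dr": [0,0,0]},
    {"fingers": 1,"dp": [0,0,0],"dr": [0,0,0]},
    {"fingers": 1,"dp": [0,0,0],"dr": [0,0,0]},
  ],
)

```text
t: 4.07
tool_pos: [0.5538, -0.1255, 0.1142]
ee_rot: [-0.035, 0.706, -0.035, -0.706]
contact_force: [0.5, 0.5, 0.4]
finger_gap: 0.005
```

arm_command(
  series=[
    {"fingers": 1,"dp": [0,0,-0.4],"dr": [0,0,0]},
    {"fingers": 1,"dp": [0.04,0.4,-0.25],"dr": [0,0,0]},
    {"fingers": 1,"dp": [0.1,1.0,-0.05],"dr": [0,0,0]},
    {"fingers": 1,"dp": [0.16,1.6,0.1],"dr": [0,0,0]},
    {"fingers": 1,"dp": [0.22,2.2,0.12],"dr": [0,0,0]},
    {"fingers": 1,"dp": [0.3,2.9,0.06],"dr": [0,0,0]},
    {"fingers": 1,"dp": [0.36,3.6,-0.1],"dr": [0,0,0]},
    {"fingers": 1,"dp": [0.43,4.3,-0.4],"dr": [0,0,0]},
    {"fingers": 1,"dp": [0.46,4.6,-0.5],"dr": [0,0,0]},
    {"fingers": 1,"dp": [0.46,4.6,1.5],"dr": [0,0,0]},
  ],
)

```text
t: 4.9
tool_pos: [0.5561, -0.0776, 0.1271]
ee_rot: [0.037, -0.704, 0.034, 0.708]
contact_force: [-1.0, -0.6, -0.3]
finger_gap: 0.004
```

```bash
python3 - <<'E'
from h import *
gap(); s=observe(); print(s['tool_pos'],jig(s['tool_pos']),s['contact_force'])
E
```

```text
{'scene': (('mark', np.float64(66.1), np.float64(41.9), np.int64(44)), ('ptr', np.float64(53.9), np.float64(21.1), np.int64(12))), 'top': (('mark', np.float64(63.4), np.float64(43.2), np.int64(33)), None)}
[ 0.56002813 -0.07966165  0.1312869 ] [  0.78395978 -91.55109941] [ 0.13825984 -0.8432993  -0.29875457]
```

arm_command(
  series=[
    {"fingers": 1,"dp": [-0.2,-2.3,0],"dr": [0,0,0]},
    {"fingers": 1,"dp": [-0.46,-4.6,0],"dr": [0,0,0]},
    {"fingers": 1,"dp": [-0.46,-4.6,-0.8],"dr": [0,0,0]},
    {"fingers": 1,"dp": [-0.46,-4.6,-1.5],"dr": [0,0,0]},
    {"fingers": 1,"dp": [-0.46,-4.6,-1.5],"dr": [0,0,0]},
  ],
)

```text
t: 5.42
tool_pos: [0.5531, -0.1259, 0.1123]
ee_rot: [0.036, -0.706, 0.036, 0.707]
contact_force: [-0.1, -0.4, 0.2]
finger_gap: 0.006
```

arm_command(
  series=[
    {"fingers": 1,"dp": [0,0,-0.4],"dr": [0,0,0]},
    {"fingers": 1,"dp": [0.04,0.4,-0.25],"dr": [0,0,0]},
    {"fingers": 1,"dp": [0.1,1.0,-0.05],"dr": [0,0,0]},
    {"fingers": 1,"dp": [0.16,1.6,0.1],"dr": [0,0,0]},
    {"fingers": 1,"dp": [0.22,2.2,0.12],"dr": [0,0,0]},
    {"fingers": 1,"dp": [0.3,2.9,0.06],"dr": [0,0,0]},
    {"fingers": 1,"dp": [0.36,3.6,-0.1],"dr": [0,0,0]},
    {"fingers": 1,"dp": [0.43,4.3,-0.4],"dr": [0,0,0]},
    {"fingers": 1,"dp": [0.46,4.6,-0.5],"dr": [0,0,0]},
    {"fingers": 1,"dp": [0.46,4.6,1.5],"dr": [0,0,0]},
  ],
)

```text
t: 6.25
tool_pos: [0.5556, -0.077, 0.1264]
ee_rot: [0.036, -0.704, 0.034, 0.709]
contact_force: [-0.8, -0.4, -0.5]
finger_gap: 0.005
```

```bash
python3 - <<'E'
from h import *
gap(); s=observe(); print(s['tool_pos'],jig(s['tool_pos']),s['contact_force'])
d=snap('scene'); cv2.imwrite('pics/d.png',cv2.cvtColor(cv2.resize(d['img'][230:300,270:350],None,fx=8,fy=8,interpolation=2),4))
E
```

```text
{'scene': (('mark', np.float64(66.1), np.float64(41.9), np.int64(44)), ('ptr', np.float64(53.3), np.float64(32.2), np.int64(11))), 'top': (('mark', np.float64(63.5), np.float64(43.3), np.int64(32)), None)}
[ 0.55969782 -0.07901325  0.13075412] [  0.38981028 -90.93939924] [-0.15351196 -0.45761288 -0.36552407]
```

View pics/d.png

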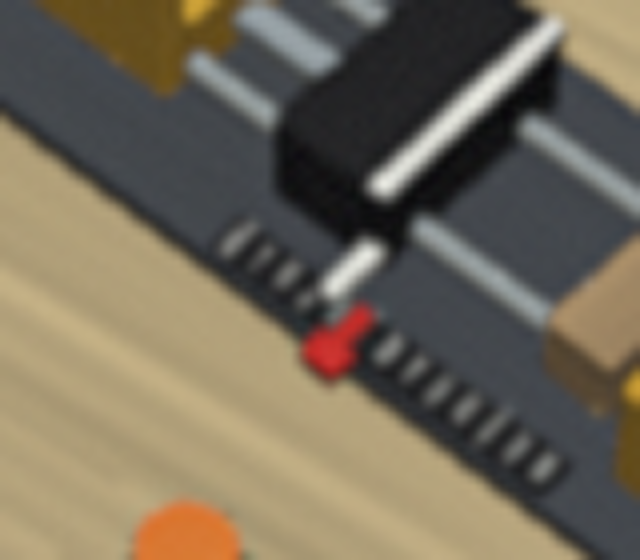

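About 9.7 mm is left: in the crop the pointer is at (352,268) and the mark line at (355,320). I'll make a shorter stroke of about 8 mm, then refine.

arm_command(
  series=[
    {"fingers": 1,"dp": [-0.2,-2.3,0],"dr": [0,0,0]},
    {"fingers": 1,"dp": [-0.46,-4.6,0],"dr": [0,0,0]},
    {"fingers": 1,"dp": [-0.46,-4.6,-0.8],"dr": [0,0,0]},
    {"fingers": 1,"dp": [-0.46,-4.6,-1.5],"dr": [0,0,0]},
    {"fingers": 1,"dp": [-0.46,-4.6,-1.5],"dr": [0,0,0]},
  ],
)

```text
t: 6.82
tool_pos: [0.5532, -0.1269, 0.1126]
ee_rot: [0.035, -0.706, 0.036, 0.707]
contact_force: [-0.5, -2.7, 2.4]
finger_gap: 0.004
```

arm_command(
  series=[
    {"fingers": 1,"dp": [0,0,-0.4],"dr": [0,0,0]},
    {"fingers": 1,"dp": [0.04,0.4,-0.25],"dr": [0,0,0]},
    {"fingers": 1,"dp": [0.1,1.0,-0.05],"dr": [0,0,0]},
    {"fingers": 1,"dp": [0.16,1.6,0.1],"dr": [0,0,0]},
    {"fingers": 1,"dp": [0.22,2.2,0.12],"dr": [0,0,0]},
    {"fingers": 1,"dp": [0.3,2.9,0.06],"dr": [0,0,0]},
    {"fingers": 1,"dp": [0.34,3.3,0.0],"dr": [0,0,0]},
    {"fingers": 1,"dp": [0.34,3.3,1.5],"dr": [0,0,0]},
    {"fingers": 1,"dp": [0.34,3.3,1.5],"dr": [0,0,0]},
  ],
)

```text
t: 7.57
tool_pos: [0.5578, -0.0917, 0.1299]
ee_rot: [-0.035, 0.707, -0.035, -0.705]
contact_force: [1.1, -0.8, -0.7]
finger_gap: 0.007
```

```bash
cat > m.py <<'E'
from h import *
# rectify plane z into jig frame with homography, 0.25 mm/px; profile along y
def rect(d,z,x0,x1,y0,y1,s=4):
    pts=[(x0,y0),(x1,y0),(x1,y1),(x0,y1)]; M=np.linalg.inv(d['cam_to_world']); uv=[]
    for p in pts:
        w=M@np.r_[world(*p),z,1]; uv.append((d['cx']+d['fx']*w[0]/-w[2],d['cy']+d['fy']*w[1]/w[2]))
    W,H=int((y1-y0)*s),int((x1-x0)*s)
    H_=cv2.getPerspectiveTransform(np.float32(uv),np.float32([(0,0),(0,H),(W,H),(W,0)]))
    return cv2.warpPerspective(d['img'],H_,(W,H),flags=cv2.INTER_CUBIC)
def meas():
    ims=[]
    for n in('scene','top'):
        d=snap(n); 
        a=rect(d,.018,40,80,10,70); b=rect(d,.030,40,80,10,70); ims+=[a,b]
        f=a.astype(float); red=np.clip(f[...,0]-f[...,1:].max(-1),0,None); red[red<40]=0
        g=b.astype(float); wh=np.clip(g.min(-1)-110,0,None)
        ys=10+np.arange(240)/4
        for nm,w in(('red line',red[40:84].sum(0)),('red clip',red[84:].sum(0)),('white46-54',wh[24:56].sum(0))):
            k=np.argmax(w); sl=slice(max(k-24,0),k+25); print(n,nm,ys[k],((w*ys)[sl].sum()/(w[sl].sum()+1e-9)).round(2),w[k].round())
    cv2.imwrite('pics/rect_%d.png'%int(observe()['t']*100),cv2.cvtColor(cv2.resize(np.vstack([np.hstack(ims[:2]),np.hstack(ims[2:])]),None,fx=1.6,fy=1.6),4))
if __name__=='__main__': gap(); meas(); print(observe()['t'])
E
python3 m.py; ls pics
```

```text
{'scene': (('mark', np.float64(67.2), np.float64(42.1), np.int64(41)), ('ptr', np.float64(53.7), np.float64(40.3), np.int64(15))), 'top': (('mark', np.float64(67.6), np.float64(43.2), np.int64(19)), ('ptr', np.float64(53.0), np.float64(41.5), np.int64(3)))}
scene red line 42.5 42.04 3706.0
scene red clip 41.5 41.64 9323.0
scene white46-54 40.75 40.73 3594.0
top red line 46.0 44.9 432.0
top red clip 43.25 43.17 5031.0
top white46-54 40.75 40.76 1234.0
7.7667
a.png
b.png
c.png
d.png
rect_776.png
scene0.png
top0.png
```

View pics/rect_776.png

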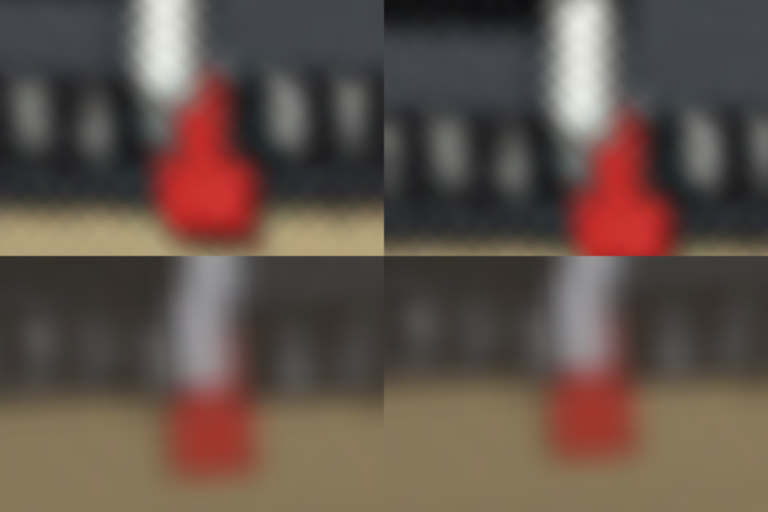

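Pointer at about y 40.8 to 41.2, mark at about 42.1 to 42.9, so about 1.6 mm short. One small stroke of about 7.5 mm of rim.

arm_command(
  series=[
    {"fingers": 1,"dp": [-0.15,-1.5,0],"dr": [0,0,0]},
    {"fingers": 1,"dp": [-0.15,-1.5,-1.0],"dr": [0,0,0]},
    {"fingers": 1,"dp": [-0.15,-1.5,-1.2],"dr": [0,0,0]},
    {"fingers": 1,"dp": [-0.15,-1.5,-1.38],"dr": [0,0,0]},
    {"fingers": 1,"dp": [-0.15,-1.5,-1.38],"dr": [0,0,0]},
    {"fingers": 1,"dp": [-0.11,-1.1,-1.38],"dr": [0,0,0]},
    {"fingers": 1,"dp": [-0.07,-0.75,-1.38],"dr": [0,0,0]},
    {"fingers": 1,"dp": [-0.07,-0.75,-1.38],"dr": [0,0,0]},
    {"fingers": 1,"dp": [-0.07,-0.75,0.5],"dr": [0,0,0]},
    {"fingers": 1,"dp": [-0.07,-0.75,0.5],"dr": [0,0,0]},
  ],
)

```text
t: 8.6
tool_pos: [0.5576, -0.1006, 0.1355]
ee_rot: [-0.036, 0.707, -0.036, -0.705]
contact_force: [0.4, -0.6, 0.6]
finger_gap: 0.004
```

```bash
python3 m.py; ls pics
```

```text
{'scene': (('mark', np.float64(68.1), np.float64(42.0), np.int64(38)), ('ptr', np.float64(53.8), np.float64(41.9), np.int64(15))), 'top': (('mark', np.float64(67.6), np.float64(42.6), np.int64(19)), None)}
scene red line 41.5 41.57 2153.0
scene red clip 41.75 41.8 9326.0
scene white46-54 42.5 42.64 3589.0
top red line 41.25 42.07 184.0
top red clip 42.0 42.41 5024.0
top white46-54 43.0 43.12 1283.0
8.8
a.png
b.png
c.png
d.png
rect_776.png
rect_880.png
scene0.png
top0.png
```

View pics/rect_880.png

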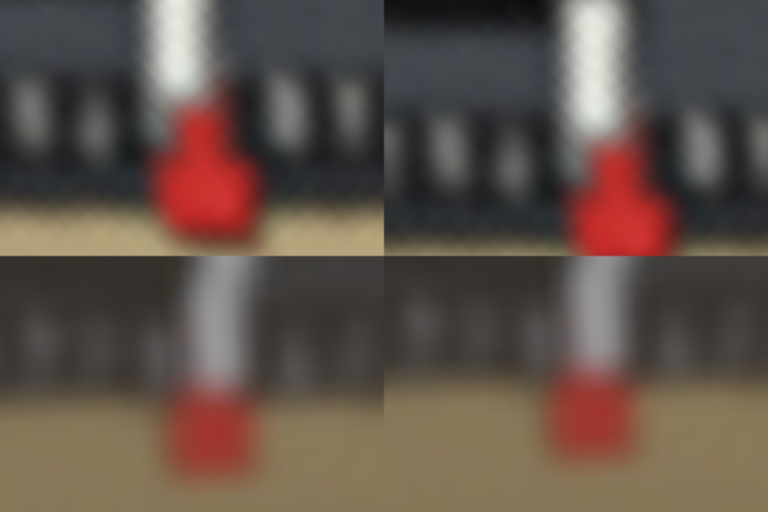

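Pointer and mark agree within the measuring error: about +0.5 mm, with both views between 0 and 0.9 mm. I'll lift and go to the robot side of the lever.

arm_command(
  series=[
    {"fingers": 1,"dp": [0,0,3.5],"dr": [0,0,0]},
    {"fingers": 1,"dp": [-4.5,30,3.5],"dr": [0,0,0]},
    {"fingers": 1,"dp": [-4.5,30,3.5],"dr": [0,0,0]},
    {"fingers": 1,"dp": [-4.5,30,3.5],"dr": [0,0,0]},
    {"fingers": 1,"dp": [-4.5,30,3.5],"dr": [0,0,0]},
    {"fingers": 1,"dp": [-4.5,30,3.5],"dr": [0,0,0]},
    {"fingers": 1,"dp": [-4.5,30,3.5],"dr": [0,0,0]},
    {"fingers": 1,"dp": [-4.5,30,3.5],"dr": [0,0,0]},
    {"fingers": 1,"dp": [-4.5,30,3.5],"dr": [0,0,0]},
    {"fingers": 1,"dp": [-4.5,30,3.5],"dr": [0,0,0]},
  ],
)

```text
t: 9.63
tool_pos: [0.51, 0.2021, 0.1676]
ee_rot: [0.034, -0.705, 0.034, 0.707]
contact_force: [-0.1, -0.9, 0.1]
finger_gap: 0.004
```

arm_command(
  series=[
    {"fingers": 1,"dp": [0,0,0],"dr": [0,0,0]},
    {"fingers": 1,"dp": [0,0,0],"dr": [0,0,0]},
    {"fingers": 1,"dp": [0,0,0],"dr": [0,0,0]},
  ],
)

```text
t: 9.88
tool_pos: [0.5116, 0.1975, 0.1686]
ee_rot: [0.036, -0.706, 0.037, 0.706]
contact_force: [0.5, -0.3, -0.8]
finger_gap: 0.005
```

```bash
python3 m.py; python3 -c "
from h import *
s=observe();print(s['tool_pos'],jig(s['tool_pos']))"
```

```text
{'scene': (('mark', np.float64(68.1), np.float64(42.0), np.int64(38)), ('ptr', np.float64(53.8), np.float64(41.9), np.int64(15))), 'top': (('mark', np.float64(67.6), np.float64(42.6), np.int64(19)), None)}
scene red line 42.25 41.57 2114.0
scene red clip 41.5 41.64 9325.0
scene white46-54 42.5 42.65 3571.0
top red line 40.75 41.93 182.0
top red clip 42.0 42.42 4973.0
top white46-54 43.0 43.14 1241.0
10.0833
[0.51170747 0.19814787 0.16904456] [-75.36373258 179.95312501]
```

arm_command(
  series=[
    {"fingers": 1,"dp": [0,0.1,-4],"dr": [0,0,0]},
    {"fingers": 1,"dp": [0,0.1,-7.6],"dr": [0,0,0]},
    {"fingers": 1,"dp": [0,0.1,-8],"dr": [0,0,0]},
    {"fingers": 1,"dp": [0,0.1,-8],"dr": [0,0,0]},
    {"fingers": 1,"dp": [1.5,-0.05,-8],"dr": [0,0,0]},
    {"fingers": 1,"dp": [2.5,-0.15,-8],"dr": [0,0,0]},
    {"fingers": 1,"dp": [3.5,-0.25,-8],"dr": [0,0,0]},
    {"fingers": 1,"dp": [4.5,-0.35,-8],"dr": [0,0,0]},
    {"fingers": 1,"dp": [5.5,-0.45,-8],"dr": [0,0,0]},
    {"fingers": 1,"dp": [6.5,-0.55,-8],"dr": [0,0,0]},
  ],
)

```text
t: 10.92
tool_pos: [0.5777, 0.1938, 0.0897]
ee_rot: [-0.036, 0.707, -0.036, -0.706]
contact_force: [-1.3, 0.1, 0.3]
finger_gap: 0.006
```

arm_command(
  series=[
    {"fingers": 1,"dp": [0.5,-0.05,0],"dr": [0,0,0]},
    {"fingers": 1,"dp": [1.0,-0.1,0],"dr": [0,0,0]},
    {"fingers": 1,"dp": [1.4,-0.15,0],"dr": [0,0,0]},
    {"fingers": 1,"dp": [1.6,-0.15,0],"dr": [0,0,0]},
    {"fingers": 1,"dp": [1.6,-0.15,0],"dr": [0,0,0]},
  ],
)

```text
t: 11.33
tool_pos: [0.5925, 0.1922, 0.0886]
ee_rot: [0.036, -0.706, 0.036, 0.706]
contact_force: [0.5, 0.6, -1.3]
finger_gap: 0.005
```

```bash
python3 - <<'E'
from h import *
s=observe();print(s['t'],s['tool_pos'],jig(s['tool_pos']),s['contact_force'])
d=snap('scene'); cv2.imwrite('pics/e.png',cv2.cvtColor(cv2.resize(d['img'][190:330,240:440],None,fx=4,fy=4,interpolation=2),4))
E
```

```text
11.3333 [0.5924932  0.19220929 0.08855054] [  5.60855777 182.20885368] [ 0.45711606  0.644866   -1.32991808]
```

View pics/e.png

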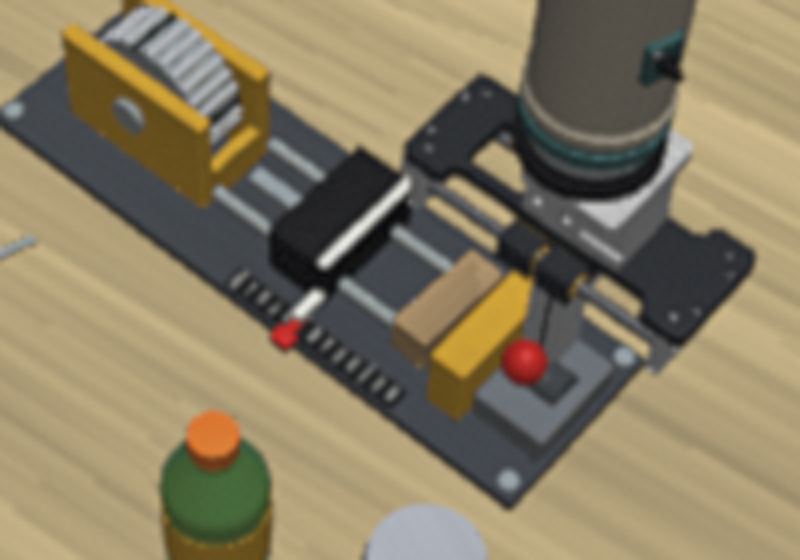

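The ball is now at crop (525,362), leaning over to +x, and no stop force has appeared yet. I'll keep pushing in small steps.

arm_command(
  series=[
    {"fingers": 1,"dp": [0.3,-0.03,0],"dr": [0,0,0]},
    {"fingers": 1,"dp": [0.5,-0.05,0],"dr": [0,0,0]},
    {"fingers": 1,"dp": [0.5,-0.05,0],"dr": [0,0,0]},
    {"fingers": 1,"dp": [0.5,-0.05,0],"dr": [0,0,0]},
  ],
)

```text
t: 11.72
tool_pos: [0.5942, 0.1921, 0.0887]
ee_rot: [0.036, -0.704, 0.036, 0.708]
contact_force: [-6.1, 0.8, 2.2]
finger_gap: 0.008
```

```bash
cat > b.py <<'E'
from h import *
s=observe();print(s['t'],jig(s['tool_pos']),s['contact_force'])
for n in('scene','top'):
    d=snap(n); hs=cv2.cvtColor(d['img'],cv2.COLOR_RGB2HSV)
    R=((hs[...,0]<8)|(hs[...,0]>172))&(hs[...,1]>150)&(hs[...,2]>70)
    R[:180]=0;R[320:]=0;R[:,:225]=0;R[:,410:]=0
    nn,l,st,ce=cv2.connectedComponentsWithStats(R.astype(np.uint8))
    for i in range(1,nn):
        if st[i,4]>8: print(n,st[i,4],ce[i].round(1),jig(plane(d,*ce[i],.087)).round(1))
E
python3 b.py
```

```text
11.7167 [  7.34598256 182.27714427] [-6.05912507  0.80134192  2.15470535]
scene 36 [311.1 273.1] [101.1  71. ]
scene 91 [370.3 280.5] [ 29.3 180.2]
top 16 [298.2 244.3] [51.9 39. ]
```

The ball is at jig x 29.3 mm (full travel 28.8), with stop force rising to 6 N. I'll press a little more, then back off and lift away.

arm_command(
  series=[
    {"fingers": 1,"dp": [0.3,-0.03,0],"dr": [0,0,0]},
    {"fingers": 1,"dp": [0.3,-0.03,0],"dr": [0,0,0]},
  ],
)

```text
t: 11.98
tool_pos: [0.5945, 0.1921, 0.0887]
ee_rot: [0.036, -0.702, 0.036, 0.71]
contact_force: [-11.2, 1.7, 5.2]
finger_gap: 0.003
```

arm_command(
  series=[
    {"fingers": 1,"dp": [-2,0.2,0],"dr": [0,0,0]},
    {"fingers": 1,"dp": [-4,0.4,0],"dr": [0,0,0]},
    {"fingers": 1,"dp": [-6,0.6,0],"dr": [0,0,0]},
    {"fingers": 1,"dp": [-8,0.8,2],"dr": [0,0,0]},
    {"fingers": 1,"dp": [-10,1,6],"dr": [0,0,0]},
    {"fingers": 1,"dp": [-12,1.2,10],"dr": [0,0,0]},
    {"fingers": 1,"dp": [-12,1.2,12],"dr": [0,0,0]},
    {"fingers": 1,"dp": [-12,1.2,12],"dr": [0,0,0]},
    {"fingers": 1,"dp": [-12,1.2,12],"dr": [0,0,0]},
    {"fingers": 1,"dp": [-12,1.2,12],"dr": [0,0,0]},
  ],
)

```text
t: 12.82
tool_pos: [0.4804, 0.2035, 0.2086]
ee_rot: [-0.036, 0.706, -0.036, -0.706]
contact_force: [-0.1, 1.3, -0.2]
finger_gap: 0.006
```

```bash
python3 b.py; python3 m.py; python3 - <<'E'
from h import *
d=snap('scene'); cv2.imwrite('pics/f.png',cv2.cvtColor(cv2.resize(d['img'][180:330,230:430],None,fx=4,fy=4,interpolation=2),4))
E
```

```text
12.8167 [-107.02291285  182.0794238 ] [-0.09679003  1.27888249 -0.181014  ]
scene 35 [311.1 273.1] [101.3  70.9]
scene 90 [370.3 280.4] [ 29.2 180.1]
top 16 [298.2 244.3] [51.9 39. ]
top 59 [240.7 249.4] [ 28.8 181.5]
{'scene': (('mark', np.float64(68.1), np.float64(42.0), np.int64(38)), ('ptr', np.float64(53.8), np.float64(41.9), np.int64(15))), 'top': (('mark', np.float64(67.6), np.float64(42.6), np.int64(19)), None)}
scene red line 41.5 41.58 2126.0
scene red clip 41.5 41.65 9311.0
scene white46-54 42.5 42.63 3568.0
top red line 40.5 41.81 184.0
top red clip 41.75 42.29 4974.0
top white46-54 43.0 43.12 1239.0
13.1167
```

View pics/f.png

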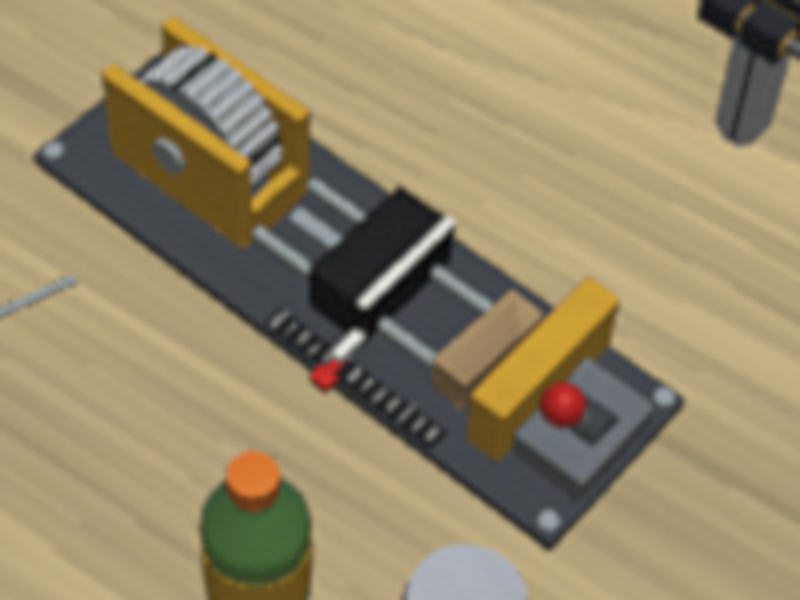

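The pointer (crop (348,345)) meets the mark (328,374) along the cross direction. The lever ball (563,403) is fully over, the offcut is undisturbed and the arm is clear. I'm handing in.

```bash
python3 -c "
from station import *
print(sign_off())"
```

```text
the job is handed in; nothing more can be done
None
```

The pointer was brought onto the red mark by wheel strokes alone. The red lock lever was then pushed fully over, and the job was handed in at about 13 s on the clock.

- **Wheel and pointer:** four strokes, plus one small correction, moved the jaw about 38 mm. In the last check the pointer lay 0 to 1 mm from the mark. The two views disagree slightly: the top view puts the pointer about 0.8 mm past the mark. The scene view gives anything from level to about 1 mm past, depending on which height I assume for the pointer. Both are within the camera accuracy, so I did not correct further. The jaw did not move when the lever was pushed.
- **Lock lever:** the ball ended at jig x of about 29 mm in both views, where full travel is 28.8 mm. The stop pushed back with about 11 N, and the lever stayed over after I backed off.
- **Everything else:** the final picture shows the offcut still in place, and the arm's path stayed clear of the tools and tins. I did not measure those other items' positions again at the end. The arm was clear of everything, and the highest force reading, taken at the end of each move, was about 15 N.

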